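# Tip the small chopping board out of its rack and lay it on the mat

### The arm

A 6-joint arm with a two-finger parallel gripper is mounted at the origin on the work surface; the furniture and walls round the work are solid. World frame = base frame: x ahead of the robot, y to its left, z up, the work surface at z = 0. Lengths are in mm, angles in rad, forces in N, time in s.
With the tool pointing down it reaches from about 350 to 1000 mm from the base axis. Payload 7.1 kg.
Tool frame: the origin (TCP) lies between the finger pads; the fingertips stand 22 mm ahead of it and the grasp point (between the pads) lies 3 mm ahead of it; z points along the fingers, y is the line along which they close (so a half turn about z gives the same grasp; the last joint's range is limited). The gripper opens to 85 mm and grips with 20 to 120 N. Pads are 22 mm wide; open, the fingers measure 114 mm over their backs; the gripper's body (76 mm by 85 mm) begins 54 mm behind the grasp point. The pads swing forward as they close: fully open they stand 13 mm farther back than shut.
Start: joints at [-1.207, 0.423, 1.63, -0, 1.089, -0.019], TCP at [233.466, -579.74, 232.019] pointing down, gripper open.
Joint ranges: [-3, 3], [-0.9, 2.11], [0.09, 2.58], [-1.31, 4.45], [0.11, 2.69], [-2.54, 2.54]. Speed limits (rad/s): [2.39, 2.39, 3.01, 3.14, 3.14, 3.14].

### API

Orientations are given as a unit quaternion [x, y, z, w].
In Python, from plant import robot gives the robot as it stands.
- The arm moves only by the tool move_arm, never from a script. Its argument "moves" is a list of rows, each an object with "xyz": the shift along the tool's x, y, z in m, a list of three; "yaw": the turn about the tool's z in degrees. In form: [{"xyz": [dx, dy, dz], "yaw": yaw}, ...]. A call has exactly 10 rows; each row is the pose to reach, as a shift and turn from the pose commanded when the call began, along the tool's axes at that moment; what a row does not reach only later rows make up. A row lasts 1/12 s, in which the tool goes at most 41.7 mm and 7.16 degrees, less where a joint would pass 70% of its speed; a pose out of reach is approached as far as the arm can. A call with a gripper value outside its range is refused whole. "fingers" is the closure, from -1 (fully open) to 1 (shut), set as the call begins (left out, the last holds). The fingers move at their own pace and stop on an object; "newtons" is the grip in N (left out, the last holds). Time passes only in rows, so rows that repeat a pose let the fingers close, or fill a call up. It gives the time, the measured TCP pose, the force, the opening and the grip force at its end, in the units of the state.
- robot.sense(): the state, without advancing time (a new reading comes with each control period).
- robot.grab_frame(name): name is "side" or "top" or "wrist"; returns a dict with "pixels" (420x560x3 uint8, red, green, blue), "fx", "fy", "cx", "cy" (pixels), "dist" ([k1, k2, p1, p2, k3] as OpenCV has them; the pictures are not rectified), "R" (3x3) and "t" (3): a world point X has camera coordinates R X + t. Camera axes: x right, y down, z forward; pixel columns grow to the right and rows downward; lengths in mm; the calibration is good to about 2 mm. A picture is of the moment at which its call begins. There is no depth.
- robot.sign_off(): hands the job in; it is judged then, once.
The state is a dict: "clock": time; "joint_positions": joint angles; "joint_velocities": joint speeds; "tau": joint torques, N m; "tcp_pos": TCP position; "ee_rot": TCP orientation; "contact_force": force on the tool from outside, world axes, zero at the start; "wrist_torque": the same for the moment, N m; "grip_width": finger opening in mm; "gripper_force": force on a finger pad.
Only numpy, scipy, OpenCV 4.12 (cv2) and the standard library are available. Lean on these libraries where they do the work, as an engineer would, in place of code of your own. Each camera call takes 0.05 s, during which the arm holds its last target. There are 200 camera calls.

### The job

Get the small chopping board ready for use. The boards stand too close together in the wire rack to be gripped there, so push the small board (the lowest of the four, the one with the round hole) over from behind, high up, so that it topples forward out of its slot and comes down on its long edge. Then carry it to the grey non-slip mat and lay it there flat on its face, centred on the mat and lengthways along it; let it down gently by hand until it is nearly flat, do not let it clap down. Leave the big boards in the rack, the garlic and the glass standing as they are.

Things in the scene. Friction and masses are not known exactly. Their poses are not given: they have to be found in the camera images.
- small_board_mid (a point): Centre (half-way up) of the small wooden chopping board, with a round 22 mm hole near its top. Own axes: x = its 110 mm width (to the rack's back), y = its 20 mm thickness, z = its 170 mm length, up while it stands in the rack. About 0.26 kg (varies). The lowest of four boards: its top is 175 mm above the worktop, theirs 197 mm.
- board_rack: Fixed white wire rack, foot plate 180 (x) x 142 (y) mm, top 5 mm up; origin: its centre on the worktop. x to the back, -x to the open front, y across slots. Five 6 mm wire hoops at y = -62 to 62, 31 mm apart, each 58 mm high at x = -83, sloping up to 107 at x = 35 to 50, ending at 55. Four slots, 25 clear, any board in any slot; boards' feet start near x = -50, their back edges overhang the hoops.
- mat_top (a point): Centre of the upper face of the grey non-slip board mat, a sheet 210 (x) x 150 (y) x 3 mm fixed on the worktop; own x axis along its 210 mm length, z up. The point is 3 mm above the worktop.
- big_board_1_mid (a point): Centre of a big wooden board standing in the rack, 124 (x) x 20 (y) x 192 mm (z), with an oblong hole near its top edge. To be left where it stands.
- big_board_2_mid (a point): Centre of a second big board, same size and axes. To be left where it stands.
- big_board_3_mid (a point): Centre of a third big board, same size and axes. To be left where it stands.
- garlic: Loose bulb of garlic, 60 mm across and 59 mm high; origin at the centre of its underside.
- glass: Loose drinking glass, 80 mm across and 91 mm high, standing; origin at the centre of its underside.
Mind the look-alikes: they are no part of the job. What is shaped like the part that bears small_board_mid but turquoise is not meant.

How it is judged:
By the outcome, as a careful person would: the job done as asked, in the order asked, and still so for the second after the job is handed in, with the robot touching nothing.
It also fails if it takes over 62 s, if anything falls off the work surface, if the arm or the gripper's body presses on something with over 40 N, if the wrist force passes 120 N, or if a joint passes its speed limit or range.

## Working session

There is one attempt and no reset: what is moved stays moved. The work goes in short steps, Python scripts to look and compute and a tool call to move; the robot and the scene stay as the last step left them, time stands still between calls to the robot, and variables do not carry over. Pictures are saved under pics/ and viewed, at most 10 in all, crops included, and the job is handed in when it is done.

Besides the shell and the picture viewer there is one more tool, called in YAML: its name, and indented under it one key for each argument. move_arm: Moves the arm, as the interface text tells. Its arguments: {"type":"object","properties":{"moves":{"type":"array","items":{"type":"object","properties":{"xyz":{"type":"array","items":{"type":"number"}},"yaw":{"type":"number"}}}},"fingers":{"type":"number"},"newtons":{"type":"number"}},"required":["moves"]}

```bash
ls; mkdir -p pics; python3 - <<'E'
from plant import robot
import cv2,json,numpy as np,pickle
s=robot.sense();print({k:np.round(v,3).tolist() for k,v in s.items()})
F={}
for n in("side","top","wrist"):
    f=robot.grab_frame(n);F[n]=f
    print(n,f["fx"],f["cx"],f["cy"],np.round(f["dist"],3),"campos",np.round(-np.array(f["R"]).T@f["t"]),np.round(f["R"],2).tolist())
    cv2.imwrite(f"pics/{n}0.png",f["pixels"][:,:,::-1])
pickle.dump(F,open("f0.pkl","wb"))
E
```

```text
pics
{'clock': 0.0, 'joint_positions': [-1.207, 0.424, 1.631, 0.0, 1.089, -0.019], 'joint_velocities': [-0.001, -0.0, 0.0, -0.001, 0.0, 0.001], 'tau': [0.002, -55.738, -28.174, 0.0, 0.007, 0.0], 'tcp_pos': [233.271, -579.215, 231.22], 'ee_rot': [0.982, 0.19, -0.0, -0.001], 'contact_force': [-0.622, 1.002, 0.595], 'wrist_torque': [-0.011, -0.006, -0.015], 'gripper_force': 0.0, 'grip_width': 85.587}
side 478.36999278907956 284.8298540048227 215.10699338675985 [-0.023  0.     0.     0.     0.   ] campos [ 561. 1107.  912.] [[-1.0, 0.05, -0.01], [0.04, 0.56, -0.83], [-0.04, -0.83, -0.56]]
top 413.52198142394775 280.3029817712709 207.11848661205804 [-0.097  0.     0.     0.     0.   ] campos [ 428.  -48. 1120.] [[0.01, -1.0, 0.04], [-1.0, -0.01, -0.05], [0.05, -0.04, -1.0]]
wrist 296.1502217372265 279.2416920365776 208.33614549915842 [-0.041  0.     0.     0.     0.   ] campos [ 300. -552.  374.] [[0.37, -0.93, -0.0], [-0.89, -0.36, 0.28], [-0.26, -0.1, -0.96]]
```

View pics/side0.png

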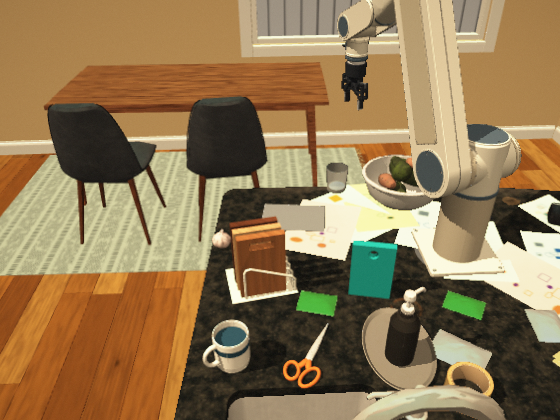

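View pics/top0.png

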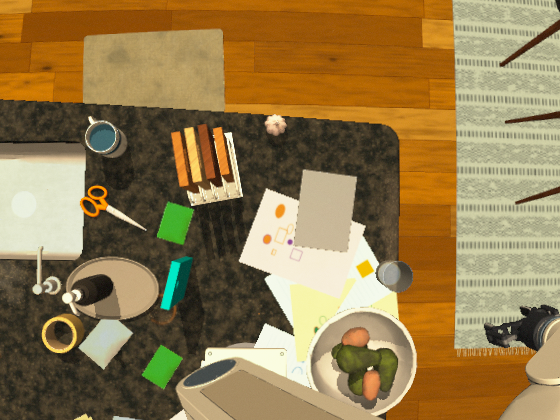

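The side view shows the rack with boards at (258,260), the turquoise decoy at (372,270), the garlic at (221,239) and the mat at (295,217). In the top view the boards are at (180..223,155), the mat at (325,210), the glass at (395,275) and the garlic at (275,124). I'll enlarge the rack to pick out the small board.

```bash
python3 - <<'E'
import cv2,numpy as np,pickle
F=pickle.load(open("f0.pkl","rb"))
a=F["top"]["pixels"][110:215,160:260,::-1];b=F["side"]["pixels"][210:310,215:310,::-1]
a=cv2.resize(a,(400,420),interpolation=cv2.INTER_CUBIC);b=cv2.resize(b,(399,420),interpolation=cv2.INTER_CUBIC)
cv2.imwrite("pics/crop0.png",np.hstack([a,b]))
E
```

```text
(no output)
```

View pics/crop0.png

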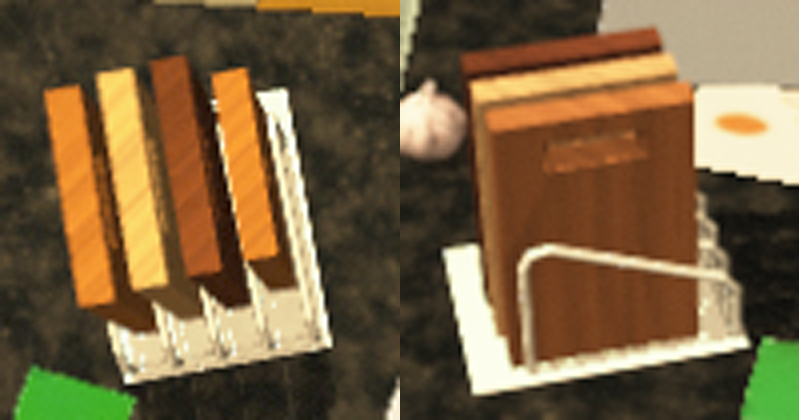

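Candidates in the top view are the four boards at about (180,157), (192,155), (207,153) and (221,151), and the turquoise one at (177,283). The board at (221,151), in the end slot on the right, has a shorter top edge. It is also hidden behind the taller ones in the side view, so it is the small one. I'll measure it next.

```bash
cat > h.py <<'E'
import numpy as np,cv2
from scipy.spatial.transform import Rotation as Ro
def ray(f,px):
    K=np.array([[f["fx"],0,f["cx"]],[0,f["fy"],f["cy"]],[0,0,1.]])
    p=cv2.undistortPoints(np.array(px,float).reshape(-1,1,2),K,np.array(f["dist"],float)).reshape(-1,2)
    R=np.array(f["R"]);d=np.c_[p,np.ones(len(p))]@R
    return -R.T@np.array(f["t"]),d
def onz(f,px,z):
    c,d=ray(f,px);return c+d*((z-c[2])/d[:,2])[:,None]
def proj(f,X):
    R=np.array(f["R"]);K=np.array([[f["fx"],0,f["cx"]],[0,f["fy"],f["cy"]],[0,0,1.]])
    return cv2.projectPoints(np.array(X,float).reshape(-1,1,3),cv2.Rodrigues(R)[0],np.array(f["t"],float).reshape(3,1),K,np.array(f["dist"],float))[0].reshape(-1,2)
def rect(m):
    n,l,s,c=cv2.connectedComponentsWithStats(m.astype(np.uint8))
    i=1+np.argmax(s[1:,4]);cs,_=cv2.findContours((l==i).astype(np.uint8),cv2.RETR_EXTERNAL,cv2.CHAIN_APPROX_NONE)
    return cs[0].reshape(-1,2)
def fit(P):
    (c,s,a)=cv2.minAreaRect(P[:,:2].astype(np.float32));b=cv2.boxPoints((c,s,a))
    e=b[1]-b[0];g=b[2]-b[1];L=e if np.linalg.norm(e)>np.linalg.norm(g) else g
    L=L*np.sign(L[0]);return np.round(c,1),np.round(sorted(s),1),round(float(np.degrees(np.arctan2(L[1],L[0]))),1)
def frame(s): return np.array(s["tcp_pos"]),Ro.from_quat(s["ee_rot"]).as_matrix()
E
python3 - <<'E'
import pickle,cv2,numpy as np
from h import *
F=pickle.load(open("f0.pkl","rb"));f=F["top"];im=f["pixels"];hsv=cv2.cvtColor(im,cv2.COLOR_RGB2HSV)
c=np.array([[212,73],[248,68],[278,256],[245,263]])/4+[160,110]-.375
P=onz(f,c,175);print("small top",P.round(1).tolist(),fit(P))
for n,c,z in(("b1",[[45,92],[80,88],[114,302],[80,308]],197),("b3",[[150,60],[186,56],[220,268],[188,276]],197)):
    print(n,fit(onz(f,np.array(c)/4+[160,110]-.375,z)))
print("plate corners",onz(f,np.array([[288,88],[331,347],[126,384]])/4+[160,110]-.375,5).round(1).tolist())
m=np.zeros(im.shape[:2],bool);sub=hsv[165:255,290:360];print("mat hsv",hsv[200,325],im[200,325])
d=np.abs(im.astype(int)-im[200,325].astype(int)).max(2)<22
m[160:258,285:365]=d[160:258,285:365]
c=rect(m);print("mat",fit(onz(f,c,3)))
for n,px in(("garlic",[275,125]),("glass",[395,275])):print(n,onz(f,[px],40).round())
s=F["side"];
# check: side view of small board top back edges hidden; project mat centre
C=fit(onz(f,c,3))[0];print("mat in side",proj(s,[[C[0],C[1],3]]).round(),"rect small c in side",proj(s,[[*P[:,:2].mean(0),175]]).round())
E
```

```text
small top [[659.7, 76.0, 175.0], [663.0, 55.3, 175.0], [553.6, 35.6, 175.0], [549.3, 54.4, 175.0]] (array([606.5,  54.9]), array([ 21. , 112.5]), 11.1)
b1 (array([582.9, 145.8]), array([ 19.9, 124.5]), 10.8)
b3 (array([602.1,  86.1]), array([ 20.4, 125.1]), 11.4)
plate corners [[691.8, 46.2, 5.0], [514.9, 13.6, 5.0], [488.1, 151.2, 5.0]]
mat hsv [ 22  61 198] [198 185 151]
mat (array([ 478.4, -208.8]), array([154.9, 209.4]), -6.9)
garlic [[703. -71.  40.]]
glass [[ 309. -394.   40.]]
mat in side [[293. 218.]] rect small c in side [[251. 223.]]
```

Sizes and positions agree with the given dimensions: board 112x21, plate 180x140, and the mat centre projects correctly into the side view. Next is to go above and behind the small board with the fingers shut.

```bash
cat >> h.py <<'E'
def rel(target,ang,s=None):
    """shift (tool axes, m) and yaw (deg) to bring TCP to target mm with tool x at world angle ang"""
    if s is None:
        from plant import robot
        s=robot.sense()
    p,R=frame(s);cur=np.degrees(np.arctan2(R[1,0],R[0,0]))
    return np.round((R.T@(np.array(target,float)-p))/1000,4).tolist(),round(float((cur-ang+180)%360-180),1)
E
python3 - <<'E'
from h import *
for t in([320,-460,330],[703,72,330]):print(rel(t,100.9))
E
```

```text
([0.125, -0.0785, -0.0985], -79.0)
([0.679, -0.4289, -0.098], -79.0)
```

move_arm:
  moves:
    - {"xyz":[0,0,-0.04],"yaw":0}
    - {"xyz":[0,0,-0.08],"yaw":0}
    - {"xyz":[0.02,-0.013,-0.1],"yaw":-7}
    - {"xyz":[0.679,-0.429,-0.1],"yaw":-79}
    - {"xyz":[0.679,-0.429,-0.1],"yaw":-79}
    - {"xyz":[0.679,-0.429,-0.1],"yaw":-79}
    - {"xyz":[0.679,-0.429,-0.1],"yaw":-79}
    - {"xyz":[0.679,-0.429,-0.1],"yaw":-79}
    - {"xyz":[0.679,-0.429,-0.1],"yaw":-79}
    - {"xyz":[0.679,-0.429,-0.1],"yaw":-79}
  fingers: 1
  newtons: 60

```text
clock: 0.98
tcp_pos: [418.4, -321.8, 332.0]
ee_rot: [0.769, 0.639, 0.0, -0.0]
contact_force: [1.3, -1.8, -0.6]
grip_width: 0.1
gripper_force: 0.0
```

```bash
python3 - <<'E'
from h import *
print(rel([703,72,330],100.9))
E
```

```text
([0.4394, 0.2073, 0.002], -21.5)
```

move_arm:
  moves:
    - {"xyz":[0.439,0.207,0.002],"yaw":-21.5}
    - {"xyz":[0.439,0.207,0.002],"yaw":-21.5}
    - {"xyz":[0.439,0.207,0.002],"yaw":-21.5}
    - {"xyz":[0.439,0.207,0.002],"yaw":-21.5}
    - {"xyz":[0.439,0.207,0.002],"yaw":-21.5}
    - {"xyz":[0.439,0.207,0.002],"yaw":-21.5}
    - {"xyz":[0.439,0.207,0.002],"yaw":-21.5}
    - {"xyz":[0.439,0.207,0.002],"yaw":-21.5}
    - {"xyz":[0.439,0.207,0.002],"yaw":-21.5}
    - {"xyz":[0.439,0.207,0.002],"yaw":-21.5}

```text
clock: 1.82
tcp_pos: [664.5, 14.7, 330.0]
ee_rot: [0.639, 0.769, -0.0, -0.0]
contact_force: [0.8, -0.1, -0.1]
grip_width: -0.1
gripper_force: 0.0
```

move_arm:
  moves:
    - {"xyz":[0.036,0.017,0],"yaw":0}
    - {"xyz":[0.036,0.017,0],"yaw":0}
    - {"xyz":[0.036,0.017,0],"yaw":0}
    - {"xyz":[0.036,0.017,0],"yaw":0}
    - {"xyz":[0.036,0.017,0],"yaw":0}
    - {"xyz":[0.036,0.017,0],"yaw":0}
    - {"xyz":[0.036,0.017,0],"yaw":0}
    - {"xyz":[0.036,0.017,0],"yaw":0}
    - {"xyz":[0.036,0.017,0],"yaw":0}
    - {"xyz":[0.036,0.017,0],"yaw":0}

```text
clock: 2.65
tcp_pos: [673.8, 50.7, 330.5]
ee_rot: [0.639, 0.769, 0.0, 0.0]
contact_force: [-0.1, -0.3, 0.4]
grip_width: -0.2
gripper_force: 0.0
```

```bash
python3 - <<'E'
from h import *
from plant import robot
f=robot.grab_frame("wrist");cv2.imwrite("pics/w1.png",f["pixels"][:,:,::-1])
s=robot.sense();print(s["tcp_pos"],rel([703,72,330],100.9))
print(proj(f,[[660.5+10*-.19,65.3+9.8,175],[660.5+1.9,65.3-9.8,175],[550.6,53.8,175],[554.4,34.2,175],[679,74,175]]).round())
E
```

```text
[673.84990852  50.85431738 330.41685298] ([0.0155, 0.0325, 0.0004], -0.4)
[[269. 168.]
 [270. 188.]
 [161. 170.]
 [163. 189.]
 [289. 173.]]
```

View pics/w1.png

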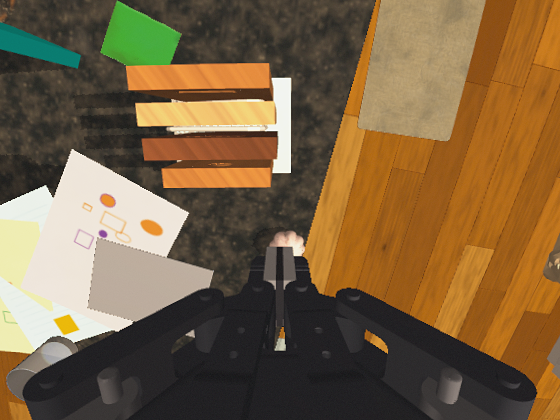

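The wrist view shows the small board's top at pixels (162–271, 168–187), within 2 px of the projected estimate. I'll go down behind it, then push.

```bash
python3 - <<'E'
from h import *
for t in([704.9,71.8,330],[704.9,71.8,176]):print(rel(t,100.9))
E
```

```text
([0.0149, 0.0344, 0.0004], -0.4)
([0.0149, 0.0343, 0.1544], -0.4)
```

move_arm:
  moves:
    - {"xyz":[0.015,0.0345,0],"yaw":-0.4}
    - {"xyz":[0.015,0.0345,0.02],"yaw":-0.4}
    - {"xyz":[0.015,0.0345,0.05],"yaw":-0.4}
    - {"xyz":[0.015,0.0345,0.08],"yaw":-0.4}
    - {"xyz":[0.015,0.0345,0.11],"yaw":-0.4}
    - {"xyz":[0.015,0.0345,0.135],"yaw":-0.4}
    - {"xyz":[0.015,0.0345,0.15],"yaw":-0.4}
    - {"xyz":[0.015,0.0345,0.155],"yaw":-0.4}
    - {"xyz":[0.015,0.0345,0.155],"yaw":-0.4}
    - {"xyz":[0.015,0.0345,0.155],"yaw":-0.4}

```text
clock: 3.53
tcp_pos: [705.6, 72.3, 176.1]
ee_rot: [0.636, 0.771, 0.0, 0.0]
contact_force: [-0.6, 0.0, -0.2]
grip_width: -0.2
gripper_force: 0.0
```

move_arm:
  moves:
    - {"xyz":[0,-0.008,0],"yaw":0}
    - {"xyz":[0,-0.016,0],"yaw":0}
    - {"xyz":[0,-0.024,0],"yaw":0}
    - {"xyz":[0,-0.03,0],"yaw":0}
    - {"xyz":[0,-0.036,0],"yaw":0}
    - {"xyz":[0,-0.042,0],"yaw":0}
    - {"xyz":[0,-0.048,0],"yaw":0}
    - {"xyz":[0,-0.054,0],"yaw":0}
    - {"xyz":[0,-0.06,0],"yaw":0}
    - {"xyz":[0,-0.066,0],"yaw":0}

```text
clock: 4.37
tcp_pos: [644.7, 60.1, 178.8]
ee_rot: [0.636, 0.771, 0.004, 0.004]
contact_force: [9.5, 2.3, 17.6]
grip_width: -0.2
gripper_force: 8.8
```

```bash
python3 - <<'E'
from h import *
from plant import robot
f=robot.grab_frame("side");g=robot.grab_frame("wrist")
a=cv2.resize(f["pixels"][150:310,200:340],(350,400));b=cv2.resize(g["pixels"],(448,336));b=cv2.copyMakeBorder(b,0,64,0,0,0)
cv2.imwrite("pics/p1.png",np.hstack([a,b])[:,:,::-1])
E
```

```text
(no output)
```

View pics/p1.png

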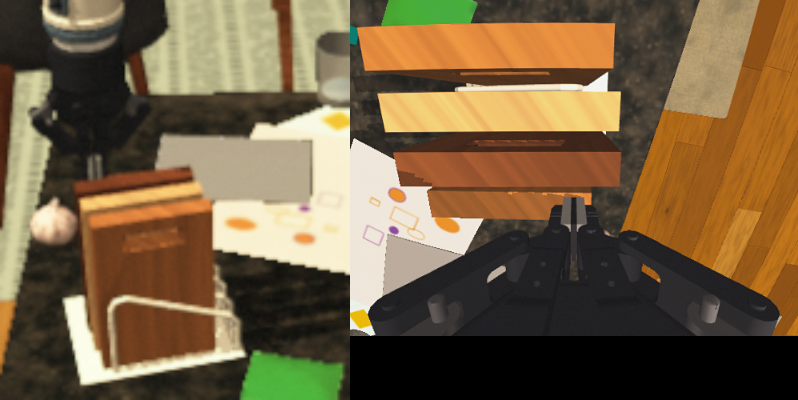

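The board is tipping: its top has moved forward in the wrist view, at (430–590, 205). The upward force suggests its rising back corner is touching the flared finger. I'll raise the tips and keep pushing.

move_arm:
  moves:
    - {"xyz":[0,0.002,-0.004],"yaw":0}
    - {"xyz":[0,0.002,-0.01],"yaw":0}
    - {"xyz":[0,0.002,-0.016],"yaw":0}
    - {"xyz":[0,0.002,-0.022],"yaw":0}
    - {"xyz":[0,0.0,-0.024],"yaw":0}
    - {"xyz":[0,-0.005,-0.025],"yaw":0}
    - {"xyz":[0,-0.01,-0.026],"yaw":0}
    - {"xyz":[0,-0.015,-0.028],"yaw":0}
    - {"xyz":[0,-0.02,-0.03],"yaw":0}
    - {"xyz":[0,-0.02,-0.03],"yaw":0}

```text
clock: 5.3
tcp_pos: [619.5, 55.7, 205.5]
ee_rot: [0.636, 0.771, -0.0, -0.0]
contact_force: [-0.2, -0.2, -0.3]
grip_width: -0.3
gripper_force: 0.0
```

```bash
python3 - <<'E'
from h import *
from plant import robot
f=robot.grab_frame("top");g=robot.grab_frame("wrist")
a=cv2.resize(f["pixels"][100:260,160:300],(350,400));b=cv2.resize(g["pixels"],(448,336));b=cv2.copyMakeBorder(b,0,64,0,0,0)
cv2.imwrite("pics/p2.png",np.hstack([a,b])[:,:,::-1])
E
```

```text
(no output)
```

View pics/p2.png

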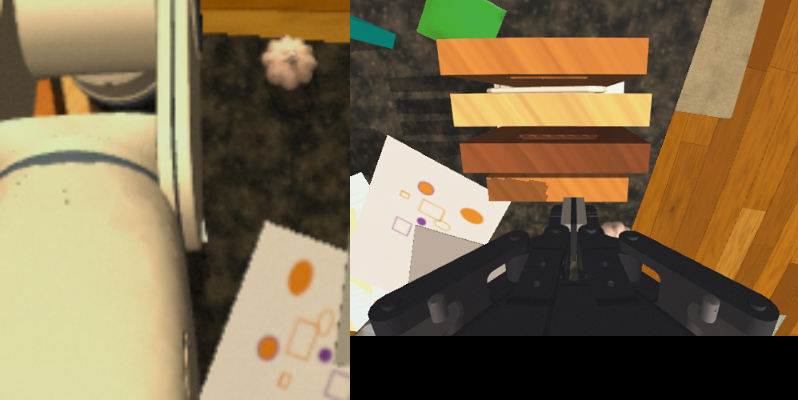

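The board has fallen back upright, with its top at wrist pixels (172–347, 222–251), and the tips now stand over it. I'll check whether it slid.

```bash
python3 - <<'E'
from h import *
from plant import robot
f=robot.grab_frame("wrist")
P=onz(f,[[172,222],[347,222],[347,251],[172,251]],175);print(P.round(1).tolist(),fit(P))
u=np.array([.982,.189]);print((P[:,:2]-[589.9,99.4])@u)
print(rel([704.9,72.5,176],100.9),rel([707,72.4,230],100.9))
E
```

```text
[[552.5, 55.3, 175.0], [658.9, 75.9, 175.0], [663.8, 57.0, 175.0], [554.2, 35.7, 175.0]] (array([607.1,  56. ]), array([ 19.6, 111.7]), 11.0)
[-45.07303575  63.28508032  64.59208993 -47.12676797]
([0.0003, 0.0858, 0.0295], 0.1) ([-0.0002, 0.0879, -0.0245], 0.1)
```

move_arm:
  moves:
    - {"xyz":[0,0.02,-0.005],"yaw":0}
    - {"xyz":[0,0.05,-0.005],"yaw":0}
    - {"xyz":[0,0.08,-0.005],"yaw":0}
    - {"xyz":[0,0.088,-0.004],"yaw":0}
    - {"xyz":[0,0.088,0],"yaw":0}
    - {"xyz":[0,0.088,0.015],"yaw":0}
    - {"xyz":[0,0.088,0.0235],"yaw":0}
    - {"xyz":[0,0.08,0.0235],"yaw":0}
    - {"xyz":[0,0.072,0.0235],"yaw":0}
    - {"xyz":[0,0.066,0.0235],"yaw":0}

```text
clock: 6.28
tcp_pos: [683.8, 68.1, 182.0]
ee_rot: [0.636, 0.771, -0.0, -0.0]
contact_force: [-0.4, 0.4, 0.7]
grip_width: -0.4
gripper_force: 0.0
```

move_arm:
  moves:
    - {"xyz":[0,-0.006,-0.001],"yaw":0}
    - {"xyz":[0,-0.013,-0.006],"yaw":0}
    - {"xyz":[0,-0.02,-0.01],"yaw":0}
    - {"xyz":[0,-0.027,-0.014],"yaw":0}
    - {"xyz":[0,-0.034,-0.0175],"yaw":0}
    - {"xyz":[0,-0.041,-0.0205],"yaw":0}
    - {"xyz":[0,-0.048,-0.0235],"yaw":0}
    - {"xyz":[0,-0.055,-0.026],"yaw":0}
    - {"xyz":[0,-0.062,-0.028],"yaw":0}
    - {"xyz":[0,-0.069,-0.03],"yaw":0}

```text
clock: 7.12
tcp_pos: [616.9, 55.1, 211.9]
ee_rot: [0.636, 0.771, -0.0, -0.0]
contact_force: [0.2, -0.1, -0.5]
grip_width: 0.4
gripper_force: 0.0
```

```bash
python3 - <<'E'
from h import *
from plant import robot
f=robot.grab_frame("side");g=robot.grab_frame("wrist")
a=cv2.resize(f["pixels"][150:310,200:340],(350,400));b=cv2.resize(g["pixels"],(448,336));b=cv2.copyMakeBorder(b,0,64,0,0,0)
cv2.imwrite("pics/p3.png",np.hstack([a,b])[:,:,::-1])
E
```

```text
(no output)
```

View pics/p3.png

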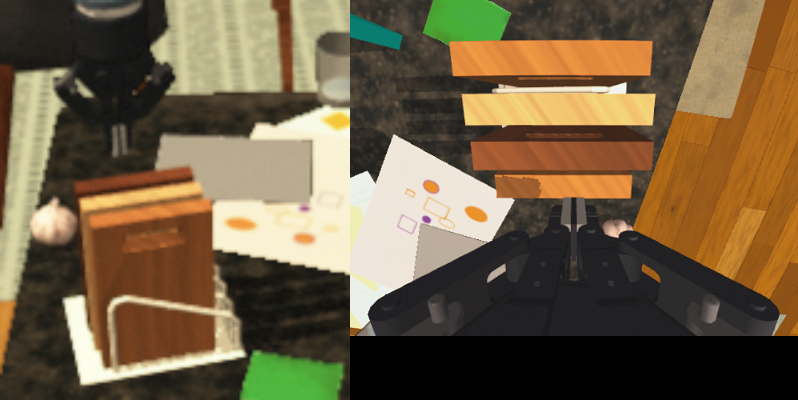

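The board at wrist pixels (181–352, 219–248) is still upright, and the tips seem to have passed over it. I'll check the tip geometry against the image.

```bash
python3 - <<'E'
from h import *
from plant import robot
f=robot.grab_frame("wrist");s=robot.sense();p,R=frame(s)
for d in(-20,0,22,36):print(d,proj(f,[p+R@[x,0,d] for x in(-11,0,11)]).round().tolist())
P=onz(f,[[181,219],[352,219],[352,248],[181,248]],175);print(fit(P),P.round().tolist(),s["tcp_pos"])
# first push picture: TCP (644.7,60.1,178.8): same camera offset
df=np.array([644.7,60.1,178.8])-p
g=dict(f);g["t"]=np.array(f["t"])-np.array(f["R"])@df
for z in(175,195):
  Q=onz(g,np.array([[428-350,190],[592-350,192],[592-350,219],[428-350,213]])/.8,z);print(z,fit(Q),Q.round().tolist())
E
```

```text
-20 [[281.0, 303.0], [281.0, 283.0], [281.0, 261.0]]
0 [[281.0, 281.0], [281.0, 263.0], [281.0, 244.0]]
22 [[281.0, 263.0], [281.0, 246.0], [281.0, 229.0]]
36 [[281.0, 253.0], [281.0, 237.0], [281.0, 221.0]]
(array([607.6,  55.5]), array([ 20.2, 112.9]), 11.0) [[552.0, 55.0, 175.0], [660.0, 76.0, 175.0], [665.0, 56.0, 175.0], [554.0, 35.0, 175.0]] [617.31479089  55.21493251 212.01493425]
175 (array([600.,  55.]), array([ 20. , 114.1]), 8.9) [[545.0, 54.0, 175.0], [654.0, 74.0, 175.0], [658.0, 54.0, 175.0], [545.0, 36.0, 175.0]]
195 (array([604.2,  65.4]), array([17.3, 98.5]), 8.9) [[557.0, 64.0, 195.0], [650.0, 81.0, 195.0], [654.0, 64.0, 195.0], [557.0, 49.0, 195.0]]
```

```bash
python3 - <<'E'
from h import *
from plant import robot
import pickle
s=robot.sense();p,R=frame(s);f=robot.grab_frame("side")
for d in(-20,0,3,22):print(d,proj(f,[p+R@[0,0,d]]).round(1).tolist())
q=cv2.resize(f["pixels"][150:240,210:290],(640,720),interpolation=cv2.INTER_NEAREST)
c,r=proj(f,[p])[0];r=int(round(r));c=int(round(c));print(f["pixels"][r-16:r+20:2,c-7:c+8].sum(2))
E
```

```text
-20 [[246.0, 204.8]]
0 [[246.4, 211.2]]
3 [[246.5, 212.1]]
22 [[246.8, 218.0]]
[[ 78  68  73  58  65  65  80  98  74  63  71  68  66  72  63]
 [ 73  76  78  57  63  76  75  58  65  73  73  62  76  74  71]
 [ 83  83  64  71  82  91  76  76  99 177 147  83  72  82  98]
 [ 98 112  86  68  74 154 313 272 157 328 295 131  73  92 126]
 [122 142 110  79  69 133 284 261 149 268 284 159  76 113 137]
 [123 132 114  79  87 148 279 283 143 264 330 204  76 117 132]
 [102 107 122 105  84  93 281 330 185 250 325 184  69 106 124]
 [126 117 103  82  70  68 287 335 192 206 309 231 126 139 136]
 [105 101  87  86  88 190 318 333 204 151 247 212 154 162 165]
 [111 113 109 102 114 119 138 128 123 124 124 113 105 105 103]
 [106 115 123 132 112 109 115 107  97  94  94  93  96 101 114]
 [121 124 121 122 123 119 123 107 103  93  91  90  83  85  90]
 [130 121 105  93  88  98 121 133 148 152 158 167 163 174 177]
 [170 178 188 200 213 219 241 246 250 244 243 255 252 260 253]
 [226 227 227 232 235 234 232 235 240 240 247 243 229 218 229]
 [197 197 185 188 173 149 146 150 130 110 107 112 116 118 111]
 [108 142 208 234 236 291 350 379 400 429 438 482 503 538 562]
 [586 583 580 574 577 579 579 575 560 555 553 544 541 534 546]]
```

Both the wrist and side views put the real fingertips about 2 mm ahead of the reported TCP, not 22 mm. The finger had therefore scraped over the board's top. I'll plan with that offset from here on.

```bash
python3 - <<'E'
from h import *
print(rel([704.9,72.5,212],100.9),rel([689,69.5,157],100.9))
E
```

```text
([0.0003, 0.0889, -0.0001], 0.1) ([0.0004, 0.0727, 0.0549], 0.1)
```

move_arm:
  moves:
    - {"xyz":[0,0.03,0],"yaw":0}
    - {"xyz":[0,0.06,0],"yaw":0}
    - {"xyz":[0,0.09,0],"yaw":0}
    - {"xyz":[0,0.09,0.005],"yaw":0}
    - {"xyz":[0,0.09,0.025],"yaw":0}
    - {"xyz":[0,0.09,0.045],"yaw":0}
    - {"xyz":[0,0.088,0.055],"yaw":0}
    - {"xyz":[0,0.08,0.055],"yaw":0}
    - {"xyz":[0,0.073,0.055],"yaw":0}
    - {"xyz":[0,0.073,0.055],"yaw":0}

```text
clock: 8.15
tcp_pos: [688.0, 68.9, 157.6]
ee_rot: [0.636, 0.771, -0.0, -0.0]
contact_force: [0.3, 0.5, 0.4]
grip_width: 0.1
gripper_force: 0.0
```

move_arm:
  moves:
    - {"xyz":[0,-0.006,0],"yaw":0}
    - {"xyz":[0,-0.013,0],"yaw":0}
    - {"xyz":[0,-0.02,-0.003],"yaw":0}
    - {"xyz":[0,-0.027,-0.006],"yaw":0}
    - {"xyz":[0,-0.034,-0.009],"yaw":0}
    - {"xyz":[0,-0.041,-0.012],"yaw":0}
    - {"xyz":[0,-0.048,-0.014],"yaw":0}
    - {"xyz":[0,-0.055,-0.017],"yaw":0}
    - {"xyz":[0,-0.062,-0.019],"yaw":0}
    - {"xyz":[0,-0.068,-0.021],"yaw":0}

```text
clock: 8.98
tcp_pos: [621.6, 56.1, 178.0]
ee_rot: [0.636, 0.771, -0.0, -0.0]
contact_force: [0.9, -0.2, 1.6]
grip_width: -0.0
gripper_force: 0.6
```

```bash
python3 - <<'E'
from h import *
from plant import robot
f=robot.grab_frame("side");g=robot.grab_frame("wrist")
a=cv2.resize(f["pixels"][150:310,200:340],(350,400));b=cv2.resize(g["pixels"],(448,336));b=cv2.copyMakeBorder(b,0,64,0,0,0)
cv2.imwrite("pics/p4.png",np.hstack([a,b])[:,:,::-1])
E
```

```text
(no output)
```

View pics/p4.png

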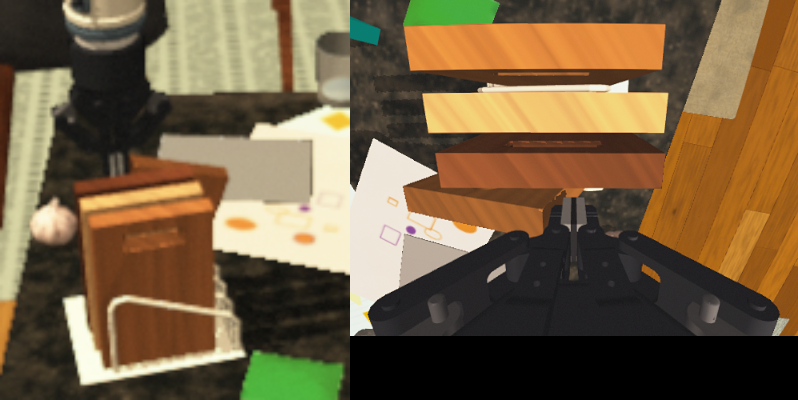

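The board is now tipping forward: it shows raised in the side view at (180,165) and slanted in the wrist view at (403–545, 185–230). I'll keep pushing.

move_arm:
  moves:
    - {"xyz":[0,-0.008,-0.002],"yaw":0}
    - {"xyz":[0,-0.016,-0.004],"yaw":0}
    - {"xyz":[0,-0.024,-0.005],"yaw":0}
    - {"xyz":[0,-0.032,-0.006],"yaw":0}
    - {"xyz":[0,-0.04,-0.007],"yaw":0}
    - {"xyz":[0,-0.048,-0.008],"yaw":0}
    - {"xyz":[0,-0.056,-0.008],"yaw":0}
    - {"xyz":[0,-0.064,-0.008],"yaw":0}
    - {"xyz":[0,-0.072,-0.008],"yaw":0}
    - {"xyz":[0,-0.08,-0.008],"yaw":0}

```text
clock: 9.92
tcp_pos: [543.1, 40.9, 185.7]
ee_rot: [0.636, 0.771, -0.0, -0.0]
contact_force: [-0.1, 0.5, -0.4]
grip_width: 0.1
gripper_force: 0.0
```

```bash
cat >> h.py <<'E'
def woodmask(im):
    h=cv2.cvtColor(im,cv2.COLOR_RGB2HSV)
    return (h[...,0]>3)&(h[...,0]<25)&(h[...,1]>110)&(h[...,2]>60)
E
python3 - <<'E'
from h import *
from plant import robot
g=robot.grab_frame("wrist");m=woodmask(g["pixels"]).astype(np.uint8)
n,l,s,c=cv2.connectedComponentsWithStats(m)
for i in range(1,n):
    if s[i,4]>300:
        k,_=cv2.findContours((l==i).astype(np.uint8),0,2);print(s[i],cv2.approxPolyDP(max(k,key=len),6,True).reshape(-1,2).tolist())
E
```

```text
[  115     0   445   396 80420] [[559, 0], [541, 0], [529, 41], [274, 34], [278, 107], [511, 96], [507, 117], [285, 115], [284, 162], [357, 164], [286, 164], [284, 188], [241, 182], [117, 195], [115, 246], [124, 271], [334, 228], [441, 229], [416, 290], [418, 319], [524, 373], [538, 393], [559, 395]]
[193 268  30  21 442] [[193, 271], [208, 287], [222, 285], [210, 269]]
```

The board appears to be down in front of the rack. I'll raise, turn to the gripping yaw and open the gripper over it.

move_arm:
  moves:
    - {"xyz":[0,0,-0.04],"yaw":0}
    - {"xyz":[0,0,-0.08],"yaw":7}
    - {"xyz":[0,-0.02,-0.12],"yaw":14}
    - {"xyz":[0,-0.04,-0.15],"yaw":21}
    - {"xyz":[0,-0.06,-0.18],"yaw":28}
    - {"xyz":[0,-0.08,-0.2],"yaw":35}
    - {"xyz":[0,-0.08,-0.2],"yaw":42}
    - {"xyz":[0,-0.08,-0.2],"yaw":49}
    - {"xyz":[0,-0.08,-0.2],"yaw":56}
    - {"xyz":[0,-0.08,-0.2],"yaw":63}
  fingers: -1

```text
clock: 10.8
tcp_pos: [465.2, 25.8, 386.1]
ee_rot: [0.947, 0.322, 0.0, 0.0]
contact_force: [-0.1, -0.2, 0.0]
grip_width: 85.6
gripper_force: 0.0
```

move_arm:
  moves:
    - {"xyz":[0,0,0],"yaw":7}
    - {"xyz":[0,0,0],"yaw":14}
    - {"xyz":[0,0,0],"yaw":21}
    - {"xyz":[0,0,0],"yaw":27}
    - {"xyz":[0,0,0],"yaw":27}
    - {"xyz":[0,0,0],"yaw":27}
    - {"xyz":[0,0,0],"yaw":27}
    - {"xyz":[0,0,0],"yaw":27}
    - {"xyz":[0,0,0],"yaw":27}
    - {"xyz":[0,0,0],"yaw":27}

```text
clock: 11.63
tcp_pos: [465.5, 25.8, 385.8]
ee_rot: [0.995, 0.096, 0.0, -0.0]
contact_force: [-0.4, 0.3, -0.3]
grip_width: 85.2
gripper_force: 0.0
```

```bash
python3 - <<'E'
from h import *
from plant import robot
import pickle
F={n:robot.grab_frame(n) for n in("wrist","side","top")};pickle.dump(F,open("f1.pkl","wb"))
a=cv2.resize(F["wrist"]["pixels"],(448,336));b=F["side"]["pixels"][180:348,220:396];b=cv2.resize(b,(352,336))
cv2.imwrite("pics/p5.png",np.hstack([a,b])[:,:,::-1])
E
```

```text
(no output)
```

View pics/p5.png

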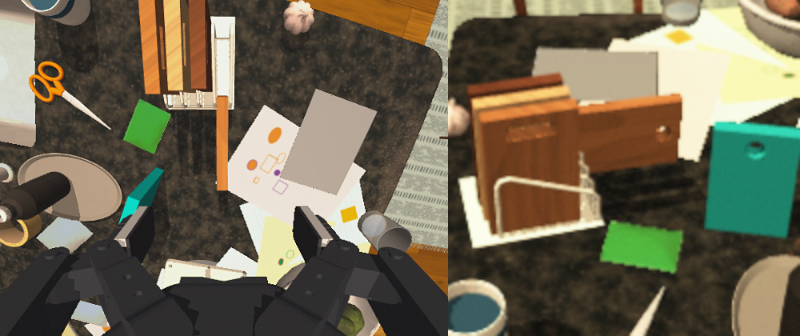

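The board is out of its slot's upright position and on its long edge. Its top edge shows at wrist pixels (272–284, 120–237), with its hole at the front. I'll measure it for the grasp.

```bash
python3 - <<'E'
from h import *
import pickle
F=pickle.load(open("f1.pkl","rb"));g=F["wrist"];im=g["pixels"]
m=woodmask(im);v=cv2.cvtColor(im,cv2.COLOR_RGB2HSV)[...,2]
mm=np.zeros_like(m);mm[122:245,262:295]=(m&(v>150))[122:245,262:295]
c=rect(mm);print(cv2.boundingRect(c),len(c))
P=onz(g,c,112);C,S,A=fit(P);print("edge",C,S,A)
u=np.array([.982,.189]);w=np.array([-.189,.982]);D=C-np.array([589.9,99.4]);print("rack xy",D@u,D@w)
print(rel([C[0],C[1],250],A),rel([C[0],C[1],95],A))
h=F["top"]
# mat again from wrist for a second reading
d=np.abs(im.astype(int)-im[180,410].astype(int)).max(2)<20
q=np.zeros_like(m);q[100:255,340:480]=d[100:255,340:480];print(im[180,410],"mat",fit(onz(g,rect(q),3)))
E
```

```text
(270, 122, 16, 116) 256
edge [452.5  26.2] [ 20.5 166.9] 11.0
rack xy -148.7616 -45.91380000000001
([-0.0126, -0.0028, 0.1358], -0.0) ([-0.0126, -0.0028, 0.2908], -0.0)
[185 169 154] mat (array([ 478.1, -209.7]), array([150.7, 210.3]), -7.2)
```

move_arm:
  moves:
    - {"xyz":[-0.0125,-0.003,0.03],"yaw":0}
    - {"xyz":[-0.0125,-0.003,0.07],"yaw":0}
    - {"xyz":[-0.0125,-0.003,0.11],"yaw":0}
    - {"xyz":[-0.0125,-0.003,0.15],"yaw":0}
    - {"xyz":[-0.0125,-0.003,0.19],"yaw":0}
    - {"xyz":[-0.0125,-0.003,0.22],"yaw":0}
    - {"xyz":[-0.0125,-0.003,0.25],"yaw":0}
    - {"xyz":[-0.0125,-0.003,0.275],"yaw":0}
    - {"xyz":[-0.0125,-0.003,0.295],"yaw":0}
    - {"xyz":[-0.0125,-0.003,0.306],"yaw":0}

```text
clock: 12.62
tcp_pos: [451.5, 26.3, 77.5]
ee_rot: [0.995, 0.096, -0.002, -0.0]
contact_force: [-0.6, -0.1, -0.9]
grip_width: 85.4
gripper_force: 0.0
```

move_arm:
  moves:
    - {"xyz":[0,0,0],"yaw":0}
    - {"xyz":[0,0,0],"yaw":0}
    - {"xyz":[0,0,0],"yaw":0}
    - {"xyz":[0,0,0],"yaw":0}
    - {"xyz":[0,0,0],"yaw":0}
    - {"xyz":[0,0,0],"yaw":0}
    - {"xyz":[0,0,0],"yaw":0}
    - {"xyz":[0,0,0],"yaw":0}
    - {"xyz":[0,0,0],"yaw":0}
    - {"xyz":[0,0,0],"yaw":0}
  fingers: 1
  newtons: 60

```text
clock: 13.45
tcp_pos: [453.4, 26.4, 80.9]
ee_rot: [0.995, 0.096, 0.001, 0.0]
contact_force: [-0.9, -0.2, 6.6]
grip_width: 19.2
gripper_force: 58.3
```

Gripped at 19.2 mm. Next I'll lift it and carry it over the mat.

move_arm:
  moves:
    - {"xyz":[0,0,-0.005],"yaw":0}
    - {"xyz":[0,0,-0.015],"yaw":0}
    - {"xyz":[0,0,-0.03],"yaw":0}
    - {"xyz":[0,0,-0.05],"yaw":0}
    - {"xyz":[0,0,-0.07],"yaw":0}
    - {"xyz":[0,0,-0.09],"yaw":0}
    - {"xyz":[0,0,-0.11],"yaw":0}
    - {"xyz":[0,0,-0.125],"yaw":0}
    - {"xyz":[0,0,-0.13],"yaw":0}
    - {"xyz":[0,0,-0.13],"yaw":0}

```text
clock: 14.28
tcp_pos: [453.3, 26.4, 211.5]
ee_rot: [0.995, 0.096, 0.002, 0.0]
contact_force: [-0.5, -0.3, -3.7]
grip_width: 19.5
gripper_force: 59.0
```

```bash
python3 - <<'E'
from h import *
print(rel([470.1,-274,211],-7.1))
E
```

```text
([-0.0407, 0.2981, 0.0005], 18.1)
```

move_arm:
  moves:
    - {"xyz":[-0.002,0.015,0],"yaw":1}
    - {"xyz":[-0.006,0.045,0],"yaw":3}
    - {"xyz":[-0.011,0.08,0],"yaw":5}
    - {"xyz":[-0.016,0.115,0],"yaw":7}
    - {"xyz":[-0.021,0.15,0],"yaw":9}
    - {"xyz":[-0.026,0.185,0],"yaw":11}
    - {"xyz":[-0.031,0.22,0],"yaw":13}
    - {"xyz":[-0.035,0.255,0],"yaw":15}
    - {"xyz":[-0.039,0.285,0],"yaw":17}
    - {"xyz":[-0.0405,0.298,0],"yaw":18}

```text
clock: 15.12
tcp_pos: [469.1, -277.1, 208.6]
ee_rot: [0.998, -0.063, -0.0, 0.0]
contact_force: [0.6, 0.0, -3.9]
grip_width: 19.0
gripper_force: 59.8
```

move_arm:
  moves:
    - {"xyz":[0,0,0.01],"yaw":0}
    - {"xyz":[0,0,0.03],"yaw":0}
    - {"xyz":[0,0,0.05],"yaw":0}
    - {"xyz":[0,0,0.07],"yaw":0}
    - {"xyz":[0,0,0.09],"yaw":0}
    - {"xyz":[0,0,0.105],"yaw":0}
    - {"xyz":[0,0,0.115],"yaw":0}
    - {"xyz":[0,0,0.12],"yaw":0}
    - {"xyz":[0,0,0.122],"yaw":0}
    - {"xyz":[0,0,0.122],"yaw":0}

```text
clock: 15.95
tcp_pos: [469.6, -273.4, 87.6]
ee_rot: [0.998, -0.061, -0.0, -0.0]
contact_force: [0.8, 0.4, -3.6]
grip_width: 19.1
gripper_force: 59.7
```

```bash
cat >> h.py <<'E'
def edge(g,z,roi=None,vmin=150):
    im=g["pixels"];m=woodmask(im)&(cv2.cvtColor(im,cv2.COLOR_RGB2HSV)[...,2]>vmin)
    q=np.zeros_like(m);x0,y0,x1,y1=roi;q[y0:y1,x0:x1]=m[y0:y1,x0:x1]
    c=rect(q);return cv2.boundingRect(c),fit(onz(g,c,z))
M=np.array([478.2,-209.5]);ex=np.array([.9923,-.1236]);ey=np.array([.1236,.9923])
def w2m(p): d=np.array(p[:2])-M;return np.round([d@ex,d@ey],1)
def m2w(x,y): return (M+x*ex+y*ey)
E
python3 - <<'E'
from h import *
from plant import robot
g=robot.grab_frame("wrist");s=robot.sense();p,R=frame(s)
print(proj(g,[p+R@[x,0,-33] for x in(-85,85)]).round(),p,w2m(p))
b,e=edge(g,115,(230,60,330,420));print(b,e,w2m(e[0]))
E
```

```text
[[280. 439.]
 [281.  79.]] [ 469.86681208 -273.75167065   88.12492191] [ -0.3 -64.8]
(250, 83, 60, 267) (array([ 495.7, -276.7]), array([ 21.5, 117.1]), -6.9) [ 25.7 -64.5]
```

move_arm:
  moves:
    - {"xyz":[0,0,0.001],"yaw":0}
    - {"xyz":[0,0,0.002],"yaw":0}
    - {"xyz":[0,0,0.003],"yaw":0}
    - {"xyz":[0,0,0.004],"yaw":0}
    - {"xyz":[0,0,0.004],"yaw":0}
    - {"xyz":[0,0,0.005],"yaw":0}
    - {"xyz":[0,0,0.005],"yaw":0}
    - {"xyz":[0,0,0.005],"yaw":0}
    - {"xyz":[0,0,0.005],"yaw":0}
    - {"xyz":[0,0,0.005],"yaw":0}

```text
clock: 16.83
tcp_pos: [470.1, -274.1, 83.3]
ee_rot: [0.998, -0.061, 0.001, 0.0]
contact_force: [1.6, -0.3, 4.3]
grip_width: 19.5
gripper_force: 60.8
```

The board is standing on its edge on the mat. I'll release to about 46 mm and slide along it to the lowering position.

move_arm:
  moves:
    - {"xyz":[0,0,0],"yaw":0}
    - {"xyz":[0,0,0],"yaw":0}
    - {"xyz":[0,0,0],"yaw":0}
    - {"xyz":[0,0,0],"yaw":0}
    - {"xyz":[0,0,0],"yaw":0}
    - {"xyz":[0,0,0],"yaw":0}
    - {"xyz":[0,0,0],"yaw":0}
    - {"xyz":[0,0,0],"yaw":0}
    - {"xyz":[0,0,0],"yaw":0}
    - {"xyz":[0,0,0],"yaw":0}
  fingers: -0.08

```text
clock: 17.67
tcp_pos: [469.6, -273.9, 82.8]
ee_rot: [0.998, -0.061, 0.0, 0.0]
contact_force: [-0.2, -0.4, -0.1]
grip_width: 46.0
gripper_force: 0.0
```

```bash
python3 - <<'E'
from h import *
from plant import robot
g=robot.grab_frame("wrist");b,e=edge(g,113,(230,60,330,420));print(b,e,w2m(e[0]))
print(rel([*m2w(45,-65),70],-7.1))
E
```

```text
(250, 74, 58, 276) (array([ 498.4, -277. ]), array([ 20.2, 117.2]), -7.0) [ 28.4 -64.5]
([0.0456, 0.0001, 0.0128], 0.1)
```

move_arm:
  moves:
    - {"xyz":[0.01,0,0],"yaw":0}
    - {"xyz":[0.025,0,0],"yaw":0}
    - {"xyz":[0.04,0,0.004],"yaw":0}
    - {"xyz":[0.0455,0,0.008],"yaw":0}
    - {"xyz":[0.0455,0,0.012],"yaw":0}
    - {"xyz":[0.0455,-0.004,0.013],"yaw":0}
    - {"xyz":[0.0455,-0.008,0.013],"yaw":0}
    - {"xyz":[0.0455,-0.011,0.013],"yaw":0}
    - {"xyz":[0.0455,-0.013,0.013],"yaw":0}
    - {"xyz":[0.0455,-0.015,0.013],"yaw":0}

```text
clock: 18.55
tcp_pos: [516.3, -264.2, 70.0]
ee_rot: [0.998, -0.061, -0.0, 0.0]
contact_force: [-0.8, -0.8, 0.5]
grip_width: 46.0
gripper_force: 0.3
```

move_arm:
  moves:
    - {"xyz":[0,-0.0015,0],"yaw":0}
    - {"xyz":[0,-0.003,0],"yaw":0}
    - {"xyz":[0,-0.0045,0],"yaw":0}
    - {"xyz":[0,-0.006,0],"yaw":0}
    - {"xyz":[0,-0.0075,0],"yaw":0}
    - {"xyz":[0,-0.009,0],"yaw":0}
    - {"xyz":[0,-0.0105,0],"yaw":0}
    - {"xyz":[0,-0.012,0],"yaw":0}
    - {"xyz":[0,-0.0135,0],"yaw":0}
    - {"xyz":[0,-0.015,0],"yaw":0}

```text
clock: 19.38
tcp_pos: [518.4, -249.4, 69.7]
ee_rot: [0.998, -0.061, -0.0, -0.0]
contact_force: [0.6, -0.3, -1.5]
grip_width: 46.0
gripper_force: 0.2
```

```bash
python3 - <<'E'
from h import *
from plant import robot
g=robot.grab_frame("wrist");s=robot.sense();print(w2m(s["tcp_pos"]),s["tcp_pos"][2])
m=woodmask(g["pixels"]);m2=np.zeros_like(m);m2[:,180:400]=m[:,180:400]
c=rect(m2);print(cv2.approxPolyDP(c,4,True).reshape(-1,2).tolist())
def pr(x,y,z):return [*m2w(x,y),z]
a=np.radians(67);cs=[]
for t in(0,20):
  for L in(0,110): cs.append(pr(86,-54.5+L*np.cos(a)-t*np.sin(a),3+L*np.sin(a)+t*np.cos(a)))
print(proj(g,cs).round().tolist())
E
```

```text
[ 44.8 -34.4] 69.73975319714654
[[335, 167], [308, 165], [219, 203], [228, 345], [276, 350], [324, 345], [328, 303], [323, 255], [331, 247]]
[[308.0, 166.0], [219.0, 204.0], [336.0, 168.0], [267.0, 210.0]]
```

The board leans on the finger at 67° from flat, and its end-face corners match the predicted pixels. I'll open stepwise to let it down further.

move_arm:
  moves:
    - {"xyz":[0,0,0],"yaw":0}
    - {"xyz":[0,0,0.001],"yaw":0}
    - {"xyz":[0,0,0.002],"yaw":0}
    - {"xyz":[0,0,0.002],"yaw":0}
    - {"xyz":[0,0,0.002],"yaw":0}
    - {"xyz":[0,0,0.002],"yaw":0}
    - {"xyz":[0,0,0.002],"yaw":0}
    - {"xyz":[0,0,0.002],"yaw":0}
    - {"xyz":[0,0,0.002],"yaw":0}
    - {"xyz":[0,0,0.002],"yaw":0}
  fingers: -0.32

```text
clock: 20.27
tcp_pos: [518.4, -249.7, 67.8]
ee_rot: [0.998, -0.061, -0.0, 0.0]
contact_force: [-0.6, 0.3, -0.1]
grip_width: 56.1
gripper_force: 0.2
```

move_arm:
  moves:
    - {"xyz":[0,0,0],"yaw":0}
    - {"xyz":[0,0,0.001],"yaw":0}
    - {"xyz":[0,0,0.002],"yaw":0}
    - {"xyz":[0,0,0.002],"yaw":0}
    - {"xyz":[0,0,0.002],"yaw":0}
    - {"xyz":[0,0,0.002],"yaw":0}
    - {"xyz":[0,0,0.002],"yaw":0}
    - {"xyz":[0,0,0.002],"yaw":0}
    - {"xyz":[0,0,0.002],"yaw":0}
    - {"xyz":[0,0,0.002],"yaw":0}
  fingers: -0.55

```text
clock: 21.1
tcp_pos: [518.4, -249.7, 65.8]
ee_rot: [0.998, -0.061, -0.0, -0.0]
contact_force: [0.4, 1.1, -1.0]
grip_width: 66.3
gripper_force: 0.3
```

move_arm:
  moves:
    - {"xyz":[0,0,0],"yaw":0}
    - {"xyz":[0,0,0.001],"yaw":0}
    - {"xyz":[0,0,0.002],"yaw":0}
    - {"xyz":[0,0,0.002],"yaw":0}
    - {"xyz":[0,0,0.002],"yaw":0}
    - {"xyz":[0,0,0.002],"yaw":0}
    - {"xyz":[0,0,0.002],"yaw":0}
    - {"xyz":[0,0,0.002],"yaw":0}
    - {"xyz":[0,0,0.002],"yaw":0}
    - {"xyz":[0,0,0.002],"yaw":0}
  fingers: -0.78

```text
clock: 21.93
tcp_pos: [518.4, -249.7, 63.8]
ee_rot: [0.998, -0.061, -0.0, -0.0]
contact_force: [0.6, 0.5, 0.3]
grip_width: 75.9
gripper_force: 0.4
```

move_arm:
  moves:
    - {"xyz":[0,0,0],"yaw":0}
    - {"xyz":[0,0,0.001],"yaw":0}
    - {"xyz":[0,0,0.002],"yaw":0}
    - {"xyz":[0,0,0.002],"yaw":0}
    - {"xyz":[0,0,0.002],"yaw":0}
    - {"xyz":[0,0,0.002],"yaw":0}
    - {"xyz":[0,0,0.002],"yaw":0}
    - {"xyz":[0,0,0.002],"yaw":0}
    - {"xyz":[0,0,0.002],"yaw":0}
    - {"xyz":[0,0,0.002],"yaw":0}
  fingers: -1

```text
clock: 22.77
tcp_pos: [518.4, -249.7, 61.8]
ee_rot: [0.998, -0.061, -0.0, -0.0]
contact_force: [1.3, 0.8, 0.1]
grip_width: 85.3
gripper_force: 0.7
```

```bash
cat >> h.py <<'E'
def tilt(al,piv=-54.5,xe=86):
    a=np.radians(al);o=[]
    for t in(0,20):
        for L in(0,110): o.append([*m2w(xe,piv+L*np.cos(a)-t*np.sin(a)),3+L*np.sin(a)+t*np.cos(a)])
    return o
def blob(g,x0=150,x1=420,e=4):
    m=woodmask(g["pixels"]);m[:,:x0]=0;m[:,x1:]=0
    return cv2.approxPolyDP(rect(m),e,True).reshape(-1,2).tolist()
E
python3 - <<'E'
from h import *
from plant import robot
g=robot.grab_frame("wrist");s=robot.sense();print(w2m(s["tcp_pos"]),s["tcp_pos"][2])
print(blob(g))
for a in(60,55,50):print(a,proj(g,tilt(a)).round().tolist())
p,R=frame(s)
print("A face tip/+10",proj(g,[p+R@[x,-42.7,z] for z in(-11,-30) for x in(-11,11)]).round().tolist())
E
```

```text
[ 44.9 -34.9] 61.79716664946222
[[335, 170], [308, 167], [170, 201], [185, 341], [201, 361], [223, 353], [226, 345], [284, 350], [325, 344]]
60 [[308.0, 168.0], [185.0, 206.0], [337.0, 170.0], [227.0, 214.0]]
55 [[308.0, 168.0], [169.0, 202.0], [336.0, 170.0], [203.0, 211.0]]
50 [[308.0, 168.0], [155.0, 199.0], [334.0, 171.0], [183.0, 207.0]]
A face tip/+10 [[196.0, 291.0], [192.0, 251.0], [184.0, 314.0], [179.0, 270.0]]
```

The board rests at 55°. Now I'll swing the free finger round past the board's end, pivoting on the supporting finger.

move_arm:
  moves:
    - {"xyz":[0.0037,-0.0011,0],"yaw":-5}
    - {"xyz":[0.0074,-0.0026,0],"yaw":-10}
    - {"xyz":[0.0111,-0.0043,0],"yaw":-15}
    - {"xyz":[0.0146,-0.0063,0],"yaw":-20}
    - {"xyz":[0.018,-0.0087,0],"yaw":-25}
    - {"xyz":[0.0214,-0.0112,0],"yaw":-30}
    - {"xyz":[0.0245,-0.014,0],"yaw":-35}
    - {"xyz":[0.0274,-0.0171,0],"yaw":-40}
    - {"xyz":[0.0302,-0.0203,0],"yaw":-45}
    - {"xyz":[0.0327,-0.0237,0],"yaw":-50}

```text
clock: 23.65
tcp_pos: [553.6, -230.0, 61.6]
ee_rot: [0.93, 0.368, -0.0, -0.0]
contact_force: [-0.0, 2.0, -0.2]
grip_width: 85.6
gripper_force: 0.5
```

```bash
python3 - <<'E'
from h import *
from plant import robot
g=robot.grab_frame("wrist");s=robot.sense();print(w2m(s["tcp_pos"]),s["tcp_pos"][2],rel(s["tcp_pos"],-7.1)[1])
print(blob(g,60,500,5))
for a in(60,55,50):print(a,proj(g,tilt(a)).round().tolist(),proj(g,tilt(a,xe=-84)).round().tolist())
f=robot.grab_frame("side")
a=cv2.resize(f["pixels"][160:265,220:360],(448,336));b=cv2.resize(g["pixels"],(352,264));b=cv2.copyMakeBorder(b,0,72,0,0,0)
cv2.imwrite("pics/p6.png",np.hstack([a,b])[:,:,::-1])
E
```

```text
[ 77.8 -10.6] 61.648891773828005 50.6
[[343, 283], [327, 261], [267, 251], [184, 313], [177, 330], [202, 361], [222, 354], [226, 345], [255, 344]]
60 [[326.0, 260.0], [279.0, 272.0], [342.0, 283.0], [308.0, 316.0]] [[169.0, 373.0], [34.0, 450.0], [179.0, 395.0], [48.0, 488.0]]
55 [[326.0, 260.0], [266.0, 252.0], [342.0, 283.0], [292.0, 294.0]] [[169.0, 373.0], [29.0, 432.0], [178.0, 396.0], [39.0, 471.0]]
50 [[326.0, 260.0], [255.0, 233.0], [342.0, 283.0], [278.0, 273.0]] [[169.0, 373.0], [26.0, 414.0], [177.0, 397.0], [31.0, 453.0]]
```

The board is still at 55° and its pivot has not moved. Next I'll let it down in a controlled arc.

move_arm:
  moves:
    - {"xyz":[0.0024,-0.002,0.0015],"yaw":0}
    - {"xyz":[0.0047,-0.0039,0.003],"yaw":0}
    - {"xyz":[0.007,-0.0059,0.005],"yaw":0}
    - {"xyz":[0.0091,-0.0077,0.007],"yaw":0}
    - {"xyz":[0.0113,-0.0095,0.009],"yaw":0}
    - {"xyz":[0.0133,-0.0111,0.012],"yaw":0}
    - {"xyz":[0.0152,-0.0128,0.015],"yaw":0}
    - {"xyz":[0.0172,-0.0144,0.018],"yaw":0}
    - {"xyz":[0.019,-0.0159,0.021],"yaw":0}
    - {"xyz":[0.0207,-0.0174,0.024],"yaw":0}

```text
clock: 24.58
tcp_pos: [557.1, -203.0, 37.4]
ee_rot: [0.931, 0.366, -0.0, -0.0]
contact_force: [-0.0, 0.9, -0.9]
grip_width: 85.1
gripper_force: 0.6
```

```bash
python3 - <<'E'
from h import *
from plant import robot
g=robot.grab_frame("wrist");s=robot.sense();print(w2m(s["tcp_pos"]),s["tcp_pos"][2],rel(s["tcp_pos"],-7.1)[1])
print(blob(g,60,500,5))
for a in(40,35,30):print(a,proj(g,tilt(a)).round().tolist())
E
```

```text
[77.2 16.6] 36.9147111744019 50.1
[[177, 329], [201, 361], [222, 354], [226, 345], [280, 351], [332, 345], [336, 353], [372, 330], [355, 303], [268, 247], [185, 309]]
40 [[355.0, 303.0], [275.0, 268.0], [372.0, 330.0], [297.0, 313.0]]
35 [[355.0, 303.0], [266.0, 249.0], [371.0, 329.0], [284.0, 289.0]]
30 [[355.0, 303.0], [259.0, 234.0], [370.0, 329.0], [273.0, 268.0]]
```

move_arm:
  moves:
    - {"xyz":[0.0017,-0.0014,0.003],"yaw":0}
    - {"xyz":[0.0032,-0.0027,0.006],"yaw":0}
    - {"xyz":[0.0047,-0.0039,0.009],"yaw":0}
    - {"xyz":[0.0061,-0.0051,0.012],"yaw":0}
    - {"xyz":[0.0074,-0.0062,0.015],"yaw":0}
    - {"xyz":[0.008,-0.0067,0.017],"yaw":0}
    - {"xyz":[0.0086,-0.0072,0.019],"yaw":0}
    - {"xyz":[0.0091,-0.0077,0.021],"yaw":0}
    - {"xyz":[0.0097,-0.0081,0.023],"yaw":0}
    - {"xyz":[0.0102,-0.0086,0.0245],"yaw":0}

```text
clock: 25.47
tcp_pos: [558.7, -190.1, 13.1]
ee_rot: [0.931, 0.366, 0.0, 0.0]
contact_force: [0.3, -0.6, -0.3]
grip_width: 85.3
gripper_force: 0.0
```

```bash
python3 - <<'E'
from h import *
from plant import robot
g=robot.grab_frame("wrist");s=robot.sense();print(w2m(s["tcp_pos"]),s["tcp_pos"][2],rel(s["tcp_pos"],-7.1)[1])
print(blob(g,60,500,5))
for a in(25,20,15):print(a,proj(g,tilt(a)).round().tolist())
E
```

```text
[77.2 29.3] 12.895460503311325 50.1
[[375, 339], [282, 221], [193, 284], [177, 328], [201, 361], [224, 353], [226, 345], [332, 345], [335, 353], [358, 361]]
25 [[376.0, 339.0], [271.0, 264.0], [394.0, 370.0], [285.0, 305.0]]
20 [[376.0, 339.0], [266.0, 248.0], [393.0, 369.0], [276.0, 282.0]]
15 [[376.0, 339.0], [263.0, 235.0], [392.0, 368.0], [269.0, 263.0]]
```

```bash
python3 - <<'E'
from h import *
from plant import robot
g=robot.grab_frame("wrist");s=robot.sense();p,R=frame(s)
for a in(10,5,0):print(a,proj(g,tilt(a)).round().tolist())
print("A face",proj(g,[p+R@[x,-42.7,z] for z in(-11,-30) for x in(-11,11)]).round().tolist())
print(blob(g,60,500,2))
f=robot.grab_frame("top");m=woodmask(f["pixels"]);c=proj(f,[[*m2w(0,0),23]])[0];q=np.zeros_like(m);x,y=c.astype(int);q[y-45:y+45,x-40:x+40]=m[y-45:y+45,x-40:x+40]
print("top",fit(onz(f,rect(q),23)),cv2.boundingRect(rect(q)))
f=robot.grab_frame("side");print("side pred")
for a in(0,20):print(a,proj(f,tilt(a,xe=-84)).round().tolist(),proj(f,tilt(a)).round().tolist())
m=woodmask(f["pixels"]);m[:180]=0;m[270:]=0;m[:,:262]=0;m[:,340:]=0;print(cv2.approxPolyDP(rect(m),2,True).reshape(-1,2).tolist())
E
```

```text
10 [[377.0, 340.0], [261.0, 225.0], [391.0, 368.0], [264.0, 247.0]]
5 [[377.0, 340.0], [261.0, 217.0], [389.0, 366.0], [261.0, 233.0]]
0 [[377.0, 340.0], [261.0, 211.0], [388.0, 364.0], [259.0, 223.0]]
A face [[196.0, 292.0], [192.0, 252.0], [185.0, 315.0], [180.0, 271.0]]
[[375, 338], [282, 221], [193, 284], [192, 299], [177, 328], [201, 361], [224, 353], [226, 345], [253, 345], [274, 350], [307, 345], [332, 345], [335, 353], [358, 361]]
top (array([ 533.6, -121. ]), array([ 8.4, 14.3]), 64.1) (290, 187, 6, 5)
side pred
0 [[318.0, 210.0], [318.0, 228.0], [318.0, 205.0], [318.0, 223.0]] [[269.0, 208.0], [265.0, 226.0], [269.0, 203.0], [265.0, 221.0]]
20 [[318.0, 210.0], [318.0, 218.0], [318.0, 204.0], [318.0, 212.0]] [[269.0, 208.0], [265.0, 216.0], [269.0, 202.0], [265.0, 210.0]]
[[318, 204], [287, 201], [288, 210], [283, 213], [283, 219], [277, 222], [276, 210], [269, 203], [265, 217], [262, 218], [262, 269], [285, 269], [284, 230], [280, 225], [316, 226]]
```

```bash
python3 - <<'E'
from h import *
from plant import robot
g=robot.grab_frame("wrist");f=robot.grab_frame("side")
a=cv2.resize(g["pixels"][150:420,100:460],(480,360));b=cv2.resize(f["pixels"][190:250,255:335],(320,240),interpolation=cv2.INTER_CUBIC);b=cv2.copyMakeBorder(b,0,120,0,0,0)
cv2.imwrite("pics/p7.png",np.hstack([a,b])[:,:,::-1])
E
```

```text
(no output)
```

View pics/p7.png

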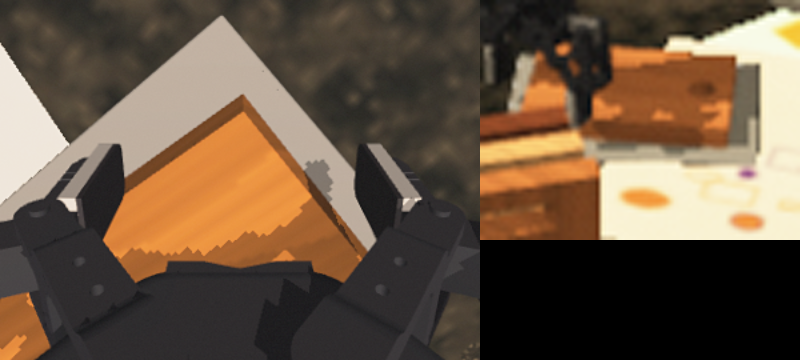

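The board lies on the mat, flat or nearly so: its lower corner is at wrist pixel (282,222), its upper corner about (282,234), and side faces show on both sides. I'll compute the pose.

```bash
python3 - <<'E'
from h import *
from plant import robot
g=robot.grab_frame("wrist")
k=lambda u,v:[100+u*.75,150+v*.75]
for n,px,z in(("corner bottom",k(243,96),3),("corner top",k(243,113),23),("long edge bottom pt",k(125,168),3),("end bottom pt",k(355,240),3),("mat corner",k(222,16),3)):
    print(n,[w2m(onz(g,[px],zz)[0]).tolist() for zz in(z,z+10,z+20)])
E
```

```text
corner bottom [[90.6, 43.0], [92.7, 45.7], [94.9, 48.4]]
corner top [[90.7, 43.4], [93.2, 46.5], [95.6, 49.6]]
long edge bottom pt [[30.1, 50.4], [36.2, 52.7], [42.3, 54.9]]
end bottom pt [[85.2, -44.8], [87.7, -36.3], [90.2, -27.9]]
mat corner [[105.3, 73.2], [106.5, 73.9], [107.6, 74.7]]
```

It lies flat, nearly centred but yawed about 6°. I'll raise clear, keeping well above, and measure properly.

move_arm:
  moves:
    - {"xyz":[0.0015,-0.0015,-0.005],"yaw":0}
    - {"xyz":[0.0015,-0.0015,-0.02],"yaw":0}
    - {"xyz":[0.0015,-0.0015,-0.05],"yaw":0}
    - {"xyz":[0.0015,-0.0015,-0.09],"yaw":6}
    - {"xyz":[0.0015,-0.0015,-0.13],"yaw":13}
    - {"xyz":[0.0015,-0.0015,-0.17],"yaw":20}
    - {"xyz":[-0.01,-0.0015,-0.21],"yaw":27}
    - {"xyz":[-0.03,-0.0015,-0.25],"yaw":34}
    - {"xyz":[-0.05,-0.0015,-0.28],"yaw":41}
    - {"xyz":[-0.07,0,-0.28],"yaw":48}
  fingers: 1

```text
clock: 26.65
tcp_pos: [509.8, -239.4, 301.3]
ee_rot: [0.999, -0.046, 0.006, 0.003]
contact_force: [-0.1, -1.1, 1.0]
grip_width: 0.4
gripper_force: 0.0
```

```bash
cat >> h.py <<'E'
def flat():
    from plant import robot
    g=robot.grab_frame("wrist");s=robot.sense();print("tcp mat",w2m(s["tcp_pos"]),s["tcp_pos"][2].round(1))
    im=g["pixels"];h=cv2.cvtColor(im,cv2.COLOR_RGB2HSV);m=woodmask(im)
    x,y=proj(g,[[*m2w(0,0),23]])[0].astype(int)
    k=cv2.morphologyEx(m.astype(np.uint8),cv2.MORPH_OPEN,np.ones((3,3)))
    n,l=cv2.connectedComponents(k);i=np.bincount(l[y-60:y+20,x-20:x+20].ravel(),minlength=n);i[0]=0;i=i.argmax()
    c=max(cv2.findContours((l==i).astype(np.uint8),0,1)[0],key=len).reshape(-1,2)
    print(cv2.boundingRect(c),cv2.approxPolyDP(c,4,True).reshape(-1,2).tolist())
    C,S,A=fit(onz(g,c,15));print("board",w2m(C),S,"yaw rel mat",round(A+7.1,1))
    d=np.abs(im.astype(int)-[185,169,154]).max(2)<25
    return g,c
E
python3 - <<'E'
from h import *
g,c=flat();print(proj(g,[[*m2w(x,y),3] for x,y in((105,75),(-105,75),(-105,-75),(105,-75))]).round().tolist())
E
```

```text
tcp mat [ 32.  -27.7] 298.1
(226, 134, 82, 119) [[230, 134], [226, 247], [292, 246], [296, 252], [307, 140]]
board [ 1.6 -6.1] [112.6 174.7] yaw rel mat -2.9
[[210.0, 123.0], [214.0, 257.0], [306.0, 259.0], [314.0, 126.0]]
```

```bash
python3 - <<'E'
from h import *
g,c=flat()
P=onz(g,c,23);Q=np.array([w2m(p) for p in P])
print(w2m(fit(P)[0]),fit(P)[1],fit(P)[2]+7.1)
# line fits of the two long edges & ends
for n,sel in(("+y",(c[:,0]<235)&(c[:,1]>145)&(c[:,1]<235)),("-y",(c[:,0]>288)&(c[:,1]>150)&(c[:,1]<240))):
    q=Q[sel];s,i=np.polyfit(q[:,0],q[:,1],1);print(n,len(q),"yaw",np.degrees(np.arctan(s)).round(1),"y at 0",i.round(1),q[:,0].min(),q[:,0].max())
for n,sel in(("+x",(c[:,1]<145)&(c[:,0]>238)&(c[:,0]<300)),("-x",(c[:,1]>242)&(c[:,0]>232)&(c[:,0]<290))):
    q=Q[sel];s,i=np.polyfit(q[:,1],q[:,0],1);print(n,len(q),"yaw",np.degrees(-np.arctan(s)).round(1),"x at 0",i.round(1))
im=g["pixels"];d=(np.abs(im.astype(int)-[190,175,158]).max(2)<28).astype(np.uint8)
print([ (int(r),np.flatnonzero(d[r,190:330])[[0,-1]]+190) for r in (140,180,220,245) if d[r,190:330].any()])
E
```

```text
tcp mat [ 31.8 -26.1] 295.9
(225, 131, 82, 120) [[228, 131], [225, 245], [296, 250], [306, 137]]
board [ 1.5 -6. ] [112.6 174.7] yaw rel mat -3.0
[ 3.4 -6.3] [110.5 171.4] -3.0
+y 89 yaw -3.0 y at 0 48.4 -59.6 70.8
-y 89 yaw -3.0 y at 0 -60.7 -65.5 66.2
+x 61 yaw -3.1 x at 0 88.9
-x 58 yaw 2.3 x at 0 -79.4
[(140, array([210, 312])), (180, array([212, 310])), (220, array([213, 307])), (245, array([215, 307]))]
```

Board at (3.5,−6) relative to the mat centre, yaw −3°, flat and the right size. I'll nudge its −y long side at x=+30 with the shut fingers to correct both offset and yaw.

```bash
python3 - <<'E'
from h import *
for t in([*m2w(30,-95),295],[*m2w(30,-95),12]):print(rel(t,-7.1))
E
```

```text
([-0.004, 0.0688, 0.001], 1.8)
([-0.005, 0.0682, 0.284], 1.8)
```

move_arm:
  moves:
    - {"xyz":[-0.004,0.03,0.01],"yaw":1}
    - {"xyz":[-0.004,0.065,0.04],"yaw":1.8}
    - {"xyz":[-0.0045,0.0685,0.08],"yaw":1.8}
    - {"xyz":[-0.005,0.0685,0.12],"yaw":1.8}
    - {"xyz":[-0.005,0.0685,0.16],"yaw":1.8}
    - {"xyz":[-0.005,0.0685,0.2],"yaw":1.8}
    - {"xyz":[-0.005,0.0685,0.235],"yaw":1.8}
    - {"xyz":[-0.005,0.0685,0.265],"yaw":1.8}
    - {"xyz":[-0.005,0.0685,0.28],"yaw":1.8}
    - {"xyz":[-0.005,0.0685,0.284],"yaw":1.8}

```text
clock: 27.58
tcp_pos: [494.1, -303.2, 5.2]
ee_rot: [0.998, -0.058, -0.003, -0.002]
contact_force: [-0.9, 0.2, -0.6]
grip_width: -0.1
gripper_force: 0.0
```

```bash
python3 - <<'E'
from h import *
from plant import robot
s=robot.sense();print(w2m(s["tcp_pos"]),s["tcp_pos"][2],s["contact_force"].round(1) if hasattr(s["contact_force"],"round") else s["contact_force"])
print(rel([*m2w(30,-64.8),12],-7.1))
E
```

```text
[ 27.4 -91. ] 5.170365954385036 [-0.9  0.2 -0.6]
([0.0027, -0.0262, -0.0068], 0.4)
```

move_arm:
  moves:
    - {"xyz":[0,0,-0.004],"yaw":0}
    - {"xyz":[0,0,-0.004],"yaw":0}
    - {"xyz":[0,0,-0.004],"yaw":0}
    - {"xyz":[0,0,-0.004],"yaw":0}
    - {"xyz":[0,0,-0.004],"yaw":0}
    - {"xyz":[0,0,-0.004],"yaw":0}
    - {"xyz":[0,0,-0.004],"yaw":0}
    - {"xyz":[0,0,-0.004],"yaw":0}
    - {"xyz":[0,0,-0.004],"yaw":0}
    - {"xyz":[0,0,-0.004],"yaw":0}

```text
clock: 28.42
tcp_pos: [496.4, -305.6, 13.3]
ee_rot: [0.998, -0.06, -0.0, -0.0]
contact_force: [-0.1, 0.8, 0.3]
grip_width: -0.3
gripper_force: 0.0
```

```bash
python3 - <<'E'
from h import *
from plant import robot
s=robot.sense();print(w2m(s["tcp_pos"]),s["tcp_pos"][2])
print(rel([*m2w(30,-64.8),12],-7.1))
E
```

```text
[ 29.9 -93.1] 13.317054793659876
([0.0002, -0.0283, 0.0013], 0.3)
```

move_arm:
  moves:
    - {"xyz":[0,-0.006,0.001],"yaw":0.3}
    - {"xyz":[0,-0.012,0.001],"yaw":0.3}
    - {"xyz":[0,-0.017,0.001],"yaw":0.3}
    - {"xyz":[0,-0.02,0.001],"yaw":0.3}
    - {"xyz":[0,-0.022,0.001],"yaw":0.3}
    - {"xyz":[0,-0.024,0.001],"yaw":0.3}
    - {"xyz":[0,-0.026,0.001],"yaw":0.3}
    - {"xyz":[0,-0.027,0.001],"yaw":0.3}
    - {"xyz":[0,-0.028,0.001],"yaw":0.3}
    - {"xyz":[0,-0.028,0.001],"yaw":0.3}

```text
clock: 29.25
tcp_pos: [499.9, -277.7, 12.4]
ee_rot: [0.998, -0.062, 0.0, 0.0]
contact_force: [0.3, -1.2, -0.0]
grip_width: -0.2
gripper_force: 0.4
```

```bash
cat >> h.py <<'E'
def flat2():
    from plant import robot
    for n in("top","side"):
        g=robot.grab_frame(n);m=woodmask(g["pixels"])
        x,y=proj(g,[[*m2w(0,0),23]])[0].astype(int);q=np.zeros_like(m);w=48 if n=="top" else 33
        q[y-w:y+w,x-w:x+w]=m[y-w:y+w,x-w:x+w];c=rect(q)
        C,S,A=fit(onz(g,c,23));print(n,w2m(C),S,round(A+7.1,1),cv2.boundingRect(c))
E
python3 - <<'E'
from h import *
from plant import robot
s=robot.sense();print(w2m(s["tcp_pos"]),s["tcp_pos"][2],s["contact_force"])
flat2()
g=robot.grab_frame("wrist");print(blob(g,100,460,3));print(proj(g,[[*m2w(x,y),23] for x,y in((85,55),(85,-55),(0,-55))]).round().tolist())
E
```

```text
[ 30. -65.] 12.379653324069036 [ 0.30958215 -1.15603963 -0.04925889]
top [1.7 4.4] [111.5 171.8] 0.0 (301, 176, 48, 69)
side [12.1 58. ] [193.8 239.2] 88.6 (259, 202, 61, 43)
[[100, 153], [100, 340], [199, 289], [217, 288], [224, 297], [239, 293], [255, 256], [252, 153]]
[[18.0, 162.0], [257.0, 160.0], [261.0, 322.0]]
```

The push took: yaw is now about 0 and the centre is near (2..3, 2..4). I'll retract, then measure against the mat from above.

move_arm:
  moves:
    - {"xyz":[0,0.01,0],"yaw":0}
    - {"xyz":[0,0.025,0],"yaw":0}
    - {"xyz":[0,0.03,-0.03],"yaw":0}
    - {"xyz":[0,0.03,-0.07],"yaw":0}
    - {"xyz":[0,0.03,-0.11],"yaw":0}
    - {"xyz":[-0.03,0.01,-0.15],"yaw":0}
    - {"xyz":[-0.06,-0.02,-0.19],"yaw":0}
    - {"xyz":[-0.09,-0.05,-0.23],"yaw":0}
    - {"xyz":[-0.1,-0.065,-0.26],"yaw":0}
    - {"xyz":[-0.1,-0.065,-0.28],"yaw":0}

```text
clock: 30.23
tcp_pos: [408.9, -204.6, 280.9]
ee_rot: [0.998, -0.063, -0.002, -0.001]
contact_force: [1.3, -0.8, 0.5]
grip_width: -0.4
gripper_force: 0.0
```

move_arm:
  moves:
    - {"xyz":[0,0,0],"yaw":0}
    - {"xyz":[0,0,0],"yaw":0}
    - {"xyz":[0,0,0],"yaw":0}
    - {"xyz":[0,0,0],"yaw":0}
    - {"xyz":[0,0,0],"yaw":0}
    - {"xyz":[0,0,0],"yaw":0}
    - {"xyz":[0,0,0],"yaw":0}
    - {"xyz":[0,0,0],"yaw":0}
    - {"xyz":[0,0,0],"yaw":0}
    - {"xyz":[0,0,0],"yaw":0}

```text
clock: 31.07
tcp_pos: [411.8, -205.6, 280.4]
ee_rot: [0.998, -0.062, -0.0, -0.0]
contact_force: [0.4, -0.9, 0.1]
grip_width: -0.2
gripper_force: 0.0
```

```bash
cat >> h.py <<'E'
def both():
    from plant import robot
    for n in("top","wrist"):
        g=robot.grab_frame(n);im=g["pixels"];wd=woodmask(im)
        gr=(np.abs(im.astype(int)-(im.astype(int).mean(2)[...,None])).max(2)<30)&(im.min(2)>110)&(im.max(2)<225)
        K=proj(g,[[*m2w(x,y),3] for x,y in((112,82),(-112,82),(-112,-82),(112,-82))]).astype(np.int32)
        roi=np.zeros(wd.shape,np.uint8);cv2.fillConvexPoly(roi,K,1)
        c=rect(wd&(roi>0));C,S,A=fit(onz(g,c,23));print(n,"board",w2m(C),S,"yaw",round(A+7.1,1),cv2.boundingRect(c))
        c=rect((gr|wd)&(roi>0));C,S,A=fit(onz(g,c,3));print(n,"mat",w2m(C),S,"yaw",round(A+7.1,1))
E
python3 - <<'E'
from h import *
from plant import robot
both();s=robot.sense();print(w2m(s["tcp_pos"]),s["tcp_pos"])
E
```

```text
top board [1.9 3.8] [112.8 171.4] yaw -0.1 (300, 176, 49, 66)
top mat [0.6 3.4] [156.5 212.2] yaw -1.0
wrist board [1.1 3.6] [110.8 169.2] yaw -0.1 (229, 54, 89, 135)
wrist mat [0.4 3.5] [159.9 209.6] yaw -0.1
[-66.3  -4.3] [ 411.85221341 -205.58821028  280.53235183]
```

The board lies flat at about (1.5, 3.7) mm from the mat centre with −0.1° yaw, measured in two views. One quick check that the other objects are unmoved, then I'll hand in.

```bash
python3 - <<'E'
from h import *
from plant import robot
import pickle
F=pickle.load(open("f0.pkl","rb"))["top"]["pixels"].astype(int);g=robot.grab_frame("top")["pixels"].astype(int)
d=np.abs(F-g).max(2)
for n,(x0,y0,x1,y1) in dict(garlic=(262,112,290,138),glass=(376,258,414,294),big=(168,124,214,190)).items():
    print(n,np.percentile(d[y0:y1,x0:x1],[50,90,97]),(d[y0:y1,x0:x1]>40).mean().round(3))
s=robot.sense();print(s["clock"],np.abs(s["joint_velocities"]).max())
E
```

```text
garlic [12. 16. 17.] 0.0
glass [ 61. 177. 190.] 0.707
big [10. 15. 17.] 0.002
31.2167 0.0017301154661410248
```

```bash
python3 - <<'E'
from h import *
from plant import robot
import pickle
F=pickle.load(open("f0.pkl","rb"));f1=pickle.load(open("f1.pkl","rb"))
g=robot.grab_frame("side")["pixels"].astype(int)
for r,n in((F,"f0"),(f1,"f1")):
    d=np.abs(r["side"]["pixels"].astype(int)-g).max(2)[160:195,322:352];print(n,"side glass",np.percentile(d,[50,90]),(d>40).mean())
t=robot.grab_frame("top")["pixels"];print(t[262:292:6,376:412:6].mean(2).round().astype(int),proj(robot.grab_frame("top"),[robot.sense()["tcp_pos"]]))
E
```

```text
f0 side glass [2. 3.] 0.0
f1 side glass [2. 3.] 0.0
[[177 190 205 212 220 225]
 [141 159 181 193 206 216]
 [105 130 145 164 183 195]
 [235 149 115 132 148 114]
 [235 235 109  77  91 130]] [[341.91548211 237.68702817]]
```

```bash
python3 -c "
from plant import robot
print(robot.sign_off())"
```

```text
the job is handed in; nothing more can be done
None
```

I handed the job in: the small board lies flat on the mat, about 4 mm off centre and lengthways within 0.1°, and the big boards, garlic and glass are unmoved; it slipped off the supporting finger somewhere below 35°, so the last of the lowering was not fully controlled, and I nudged it straight afterwards.

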